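# Load, lock and prove a capacitor test nest

### The arm

A 6-joint arm with a two-finger parallel gripper is mounted at the origin on the work surface. World frame = base frame: x ahead of the robot, y to its left, z up, the work surface at z = 0. Lengths are in mm, angles in rad, forces in N, time in s.
With the tool pointing down it reaches from about 300 to 775 mm from the base axis. Payload 14.6 kg.
Tool frame: the origin (TCP) lies on the centre line of the jaws, within the pads' length; the fingertips stand 19 mm ahead of it and the grasp point (between the pads) is the TCP (bot.tip_reach is the distance from the TCP to the fingertips, in mm); z points along the fingers, y is the line along which they close (so a half turn about z gives the same grasp; the last joint's range is limited). The gripper opens to 85 mm and grips with 20 to 120 N. Pads are 22 mm wide; open, the fingers measure 114 mm over their backs; the gripper's body (76 mm by 85 mm) begins 54 mm behind the grasp point. The pads swing forward as they close: fully open they stand 13 mm farther back than shut.
Start: joints at [-1.363, 0.3, 1.521, -0, 1.321, -0.067], TCP at [149.238, -529.356, 250.281] pointing down, gripper open.
Joint ranges: [-3.03, 3.03], [-0.79, 2.21], [0.23, 2.52], [-1.04, 4.18], [0, 3.07], [-2.55, 2.55]. Speed limits (rad/s): [2.22, 2.22, 2.57, 3.14, 3.14, 3.14].

### API

Orientations are given as a unit quaternion [w, x, y, z].
In Python, from rig import bot gives the robot as it stands. Calls block until the motion is done:
- bot.move_to(position, orientation): joint-space move of the TCP to a pose.
- bot.servo_line(position, attitude=None, speed=150, until_force=None): straight line of the TCP; attitude=None keeps the orientation; speed is the mean speed in mm/s. With until_force (N) it stops when the force on the tool has changed by that much, and returns True; else False.
- bot.move_joints(angles): joint-space move.
- bot.move_gripper(opening, grip_force=None): finger opening in mm; grip_force is the grip in N (None keeps the last); returns when the fingers have stopped.
- bot.dwell(seconds).
- bot.ik(position, orientation): joint angles nearest the present ones, or None.
- bot.read_state(): the state.
- bot.read_camera(name): name is "side" or "top"; returns a dict with "image" (384x512x3 uint8, blue, green, red), "depth" (384x512 float32, mm along the optical axis (not along the pixel's ray), 0 where there is no reading), "fovy" (degrees; the focal length in pixels is half the picture's height over the tangent of half this angle, whatever the lens; pixels are square), "cx", "cy" (the principal point, pixels), "eye" and "attitude" of the camera in the world. Camera axes: x right, y down, z forward; pixel columns grow to the right and rows downward; lengths in mm; the calibration is good to about 2 mm. A picture is of the moment at which its call begins.
A pose or a line that the arm cannot do raises bot.MotionError and nothing moves.
- bot.finish_job(): hands the job in; it is judged then, once.
The state is a dict: "clock": time; "joint_positions": joint angles; "qvel": joint speeds; "effort": joint torques, N m; "ee_pos": TCP position; "tool_rot": TCP orientation; "ft_force": force on the tool from outside, world axes, zero at the start; "moment": the same for the moment, N m; "grip_width": finger opening in mm; "grip_force": force on a finger pad.
Only numpy, scipy, OpenCV 4.12 (cv2) and the standard library are available. Lean on these libraries where they do the work, as an engineer would, in place of code of your own. Each camera call takes 0.05 s, during which the arm holds its last target. There are 200 camera calls.

### The job

Turn the nest's lock collar fully open by its lug, stand every capacitor that has a handling post fully down in a pocket of its own, and turn the collar back fully to its locked mark. Then prove the trip: press the test button until the lever drops, and lift the lever back up so that it stays standing. Leave the other things on the bench where they are.

Things in the scene. Friction and masses are not known exactly. Their poses are not given: they have to be found in the camera images.
- nest: Test nest: fixed square aluminium block 184 x 184 mm, 46 tall, with four round pockets in its top and a dark lock collar on it. Origin: centre of its underside, on the bench; +z up, x and y parallel to its sides. A scale plate 130 mm wide (y) projects from its +x face out to x = 135 mm, top at z = 46.
- collar (a joint): Turn of the lock collar (rad), growing clockwise seen from above: 0 = fully open, at a stop; 0.785 = locked, at a stop. It needs about 2 N at its lug and stays where it is left. It starts locked or partly so (0.45 to 0.78). Open, its tabs lie midway between the pockets; locked, each lies over the rim of a pocket, 4 mm above a fully seated capacitor; one standing proud blocks it.
- collar_axis (a point): Point on the vertical axis about which the collar turns (the nest's centre), at the height of the collar's top, 62 mm above the bench. The collar is a flat dark steel ring of inner radius 78 mm, outer 91, from 52 to 62 mm above the bench, with four tabs 18 mm wide reaching in to radius 63.5 mm.
- lug (a point): Centre of the top of the collar's upright black lug, which turns with the collar: 100 mm from the collar's axis, 106 mm above the bench. The lug is 14 mm thick along the direction of turning, 22 mm radially, and stands up from 63 mm to 106 mm above the bench. Open, it points 22.5 degrees from the nest's +x axis towards +y; locked, 22.5 degrees towards -y.
- lock_mark (a point): The locked mark: broad black bar (12 mm) on the scale plate, 122 mm from the nest's axis. With the collar locked the lug points at it. A thin line (2.5 mm) 45 degrees counter-clockwise is the open mark.
- trip: Trip box: fixed grey box 110 (x) x 190 (y) x 60 (z) mm with a lever and a push button on top. Origin: centre of its underside; front faces its -x.
- test_button (a joint): Press of the test button (m): 0 up, 0.010 fully down; it springs back when released. Takes about 1.2 N to start and 4.5 N fully down. From about 8 mm down it knocks the lever over. At about 5 mm nothing happens yet.
- button_top (a point): Centre of the top of the round white test button, 32 mm in diameter, standing 14 mm above the trip box's top; it lies at x = -30, y = -50 mm in the trip box's frame. Pressed straight down.
- trip_lever (a joint): Lever angle (rad): 0 = armed, standing up, leaning 0.2 rad back of vertical (towards the box's +x) at a stop, held there by its weight; 1.25 = dropped, leaning forward (-x) 60 degrees from vertical, at a stop. Left below about 0.2 it falls back to 0; beyond, it drops to 1.25. Under 1 N moves it at the grip. While the button is held down it cannot stand up.
- lever_grip (a point): Centre of the lever's black grip, which is 18 mm wide along the hinge axis, 14 mm thick and 36 mm long along the lever; 67 mm from the lever's hinge axis, which is parallel to the trip box's y axis through x = 0, y = 50, z = 52 mm of the box's frame. The bare bar below the grip is 12 mm wide.
- pocket0 (a point): Centre of the floor of the pocket in the nest's +x, +y corner: 35.5 mm from the nest's axis in x and in y, 8 mm above the bench. The pocket is 50 mm in diameter and 38 mm deep, its mouth at 46 mm with a 2 mm chamfer.
- pocket1 (a point): Centre of the floor of the pocket in the nest's -x, +y corner: 35.5 mm from the nest's axis in x and in y, 8 mm above the bench. The pocket is 50 mm in diameter and 38 mm deep, its mouth at 46 mm with a 2 mm chamfer.
- pocket2 (a point): Centre of the floor of the pocket in the nest's -x, -y corner: 35.5 mm from the nest's axis in x and in y, 8 mm above the bench. The pocket is 50 mm in diameter and 38 mm deep, its mouth at 46 mm with a 2 mm chamfer.
- pocket3 (a point): Centre of the floor of the pocket in the nest's +x, -y corner: 35.5 mm from the nest's axis in x and in y, 8 mm above the bench. The pocket is 50 mm in diameter and 38 mm deep, its mouth at 46 mm with a 2 mm chamfer.
- cap0: Capacitor with a handling post (two to four are present; None if absent): upright aluminium can with a black, heavier base, 46 mm in diameter, 40 tall, a grey post 16 mm in diameter and 36 tall centred on top, 76 mm in all, about 0.12 kg. Origin: centre of its underside; +z up through the post. All are alike; any goes in any pocket. Seated, only the post stands above the collar.
- cap1: Capacitor with a handling post (two to four are present; None if absent): upright aluminium can with a black, heavier base, 46 mm in diameter, 40 tall, a grey post 16 mm in diameter and 36 tall centred on top, 76 mm in all, about 0.12 kg. Origin: centre of its underside; +z up through the post. All are alike; any goes in any pocket. Seated, only the post stands above the collar.
- cap2: Capacitor with a handling post (two to four are present; None if absent): upright aluminium can with a black, heavier base, 46 mm in diameter, 40 tall, a grey post 16 mm in diameter and 36 tall centred on top, 76 mm in all, about 0.12 kg. Origin: centre of its underside; +z up through the post. All are alike; any goes in any pocket. Seated, only the post stands above the collar.
- cap3: Capacitor with a handling post (two to four are present; None if absent): upright aluminium can with a black, heavier base, 46 mm in diameter, 40 tall, a grey post 16 mm in diameter and 36 tall centred on top, 76 mm in all, about 0.12 kg. Origin: centre of its underside; +z up through the post. All are alike; any goes in any pocket. Seated, only the post stands above the collar.
- plain_cap: Bystander: plain black capacitor 32 mm in diameter and 45 tall, flat top without a post: not part of the job. Origin at its underside; leave where it is.
- solder_reel: Bystander: white and steel reel of solder wire, 54 mm in diameter, 44 tall. Origin at its underside; leave where it is.
- toroid: Bystander: toroidal transformer, a yellow disc 76 mm in diameter, 36 tall. Origin at its underside; leave where it is.
- screwdriver: Bystander: screwdriver about 190 mm long, lying flat; leave where it is.
- cleaner: Bystander: spray can of contact cleaner, 48 mm in diameter, 130 tall. Origin at its underside; leave where it is.
- tape: Bystander: roll of tape lying flat, 72 mm in diameter, 20 tall. Origin at its underside; leave where it is.
There are look-alikes about, which are no part of the job. Leave any blue, orange or red look-alike of the cap2 alone.

How it is judged (in metres and radians):
On the way, in this order (a step that is already met when the one before it is completed fails the run):
1. the lock collar is turned fully open (within 0.08 rad of its open stop) (value of joint collar below 0.08 rad), for 0.2 s.
2. every posted capacitor stands fully down in a pocket, collar still open ((distance between cap0 and pocket0 below 0.008 m or distance between cap0 and pocket1 below 0.008 m or distance between cap0 and pocket2 below 0.008 m or distance between cap0 and pocket3 below 0.008 m) and angle between each of cap0, cap1, cap2, cap3's own z axis and vertical below 0.12 rad and (distance between cap1 and pocket0 below 0.008 m or distance between cap1 and pocket1 below 0.008 m or distance between cap1 and pocket2 below 0.008 m or distance between cap1 and pocket3 below 0.008 m) and (distance between cap2 and pocket0 below 0.008 m or distance between cap2 and pocket1 below 0.008 m or distance between cap2 and pocket2 below 0.008 m or distance between cap2 and pocket3 below 0.008 m) and (distance between cap3 and pocket0 below 0.008 m or distance between cap3 and pocket1 below 0.008 m or distance between cap3 and pocket2 below 0.008 m or distance between cap3 and pocket3 below 0.008 m) and value of joint collar below 0.3 rad), for 0.2 s.
3. the collar is turned to its locked mark (beyond 0.70 rad) over the seated capacitors ((distance between cap0 and pocket0 below 0.008 m or distance between cap0 and pocket1 below 0.008 m or distance between cap0 and pocket2 below 0.008 m or distance between cap0 and pocket3 below 0.008 m) and angle between each of cap0, cap1, cap2, cap3's own z axis and vertical below 0.12 rad and (distance between cap1 and pocket0 below 0.008 m or distance between cap1 and pocket1 below 0.008 m or distance between cap1 and pocket2 below 0.008 m or distance between cap1 and pocket3 below 0.008 m) and (distance between cap2 and pocket0 below 0.008 m or distance between cap2 and pocket1 below 0.008 m or distance between cap2 and pocket2 below 0.008 m or distance between cap2 and pocket3 below 0.008 m) and (distance between cap3 and pocket0 below 0.008 m or distance between cap3 and pocket1 below 0.008 m or distance between cap3 and pocket2 below 0.008 m or distance between cap3 and pocket3 below 0.008 m) and value of joint collar above 0.7 rad), for 0.2 s.
4. with the collar locked, the test button is pressed (more than 4 mm) (value of joint collar above 0.7 rad and value of joint test_button above 0.004 m and value of joint trip_lever below 0.9 rad).
5. the lever has dropped (value of joint trip_lever above 1 rad), for 0.1 s.
6. the lever is lifted back up (below 0.12 rad) (value of joint trip_lever below 0.12 rad), for 0.2 s.
At the end, for the whole second after the job is handed in: Every posted capacitor present stands upright on a pocket floor (within 8 mm, tilt below 0.12 rad), the collar is beyond 0.70 rad (locked), the lever stands armed (below 0.12 rad) and the test button is released (all of step 3 and value of joint trip_lever below 0.12 rad and value of joint test_button below 0.003 m); the robot touches nothing.
It fails at once if a bystander (plain capacitor, reel, transformer, screwdriver, can, tape) is moved more than 50 mm (distance of any of plain_cap, solder_reel, toroid, screwdriver, cleaner, tape from where it was at the start of the episode above 0.05 m).
Of cap0, cap1, cap2, cap3 only 2 to 4 are there at a start; the rules pass over those that are not, and their reading is None.
At some moment in a run one of cap0, cap1, cap2, cap3 may be knocked a few centimetres aside while the robot is not near it.
It also fails if it takes over 210 s, if anything falls off the work surface, if the arm or the gripper's body presses on something with over 40 N, if the wrist force passes 120 N, or if a joint passes its speed limit or range.

## Working session

There is one attempt and no reset: what is moved stays moved. The work goes in short steps, each a Python script; the robot and the scene stay as the last script left them, time stands still between calls to the robot, and variables do not carry over. Pictures are saved under pics/ and viewed, at most 14 in all, crops included, and the job is handed in when it is done.

```bash
ls; mkdir -p pics; cat > h.py <<'E'
import numpy as np,cv2
from rig import bot
from scipy.spatial.transform import Rotation as R
def cam(n):
    c=bot.read_camera(n); h=c["image"].shape[0]
    c["f"]=h/2/np.tan(np.radians(c["fovy"])/2)
    q=c["attitude"]; c["R"]=R.from_quat([q[1],q[2],q[3],q[0]]).as_matrix(); c["e"]=np.array(c["eye"],float)
    return c
def cloud(c):
    v,u=np.mgrid[:c["depth"].shape[0],:c["depth"].shape[1]]
    d=c["depth"].astype(float)
    P=np.stack([(u-c["cx"])/c["f"]*d,(v-c["cy"])/c["f"]*d,d],-1)@c["R"].T+c["e"]
    P[d<=0]=np.nan
    return P
def px(c,p):
    q=c["R"].T@(np.array(p,float)-c["e"]); return c["f"]*q[0]/q[2]+c["cx"],c["f"]*q[1]/q[2]+c["cy"]
def plane(c,u,v,z):
    r=c["R"]@np.array([(u-c["cx"])/c["f"],(v-c["cy"])/c["f"],1]); return c["e"]+r*(z-c["e"][2])/r[2]
def down(yaw):  # tool z down, tool y axis (closing line) at world angle yaw+90deg
    q=(R.from_euler('z',yaw)*R.from_euler('x',np.pi)).as_quat(); return [q[3],q[0],q[1],q[2]]
E
python3 - <<'E'
from h import *
for n in("top","side"):
    c=cam(n); cv2.imwrite(f"pics/{n}0.png",c["image"]); np.savez(f"{n}0.npz",**{k:np.array(x) for k,x in c.items()})
    print(n,c["eye"],c["attitude"],c["fovy"],c["cx"],c["cy"],c["f"])
print(bot.read_state())
E
```

```text
pics
top [ 3.54278430e+02 -6.27696476e-01  1.18430565e+03] [-0.06503354  0.70556371 -0.70254611  0.0661774 ] 50.46902631447422 249.92955692434649 191.3954891505153 407.3836236511648
side [317.70419378 789.70588457 684.81970526] [ 0.06470255 -0.14088217  0.88034562 -0.4482827 ] 56.61184679126324 254.16373872208723 193.61956680333404 356.4943989697268
{'clock': 0.1, 'joint_positions': array([-1.36261024e+00,  3.00415517e-01,  1.52153243e+00, -1.03354146e-05,
        1.32067644e+00, -6.65832755e-02]), 'qvel': array([ 1.68997682e-04, -4.62257277e-03, -1.34347475e-03, -1.87288439e-03,
       -4.14856307e-06, -1.19069240e-04]), 'effort': array([ 2.59241984e-03, -5.44377244e+01, -3.62371945e+01, -2.51420039e-05,
        3.02972447e-03,  2.04490334e-05]), 'ee_pos': array([ 149.19333602, -529.18144314,  249.77237047]), 'tool_rot': array([-5.14218112e-04,  9.90577251e-01,  1.36954163e-01, -4.14871389e-05]), 'ft_force': array([-0.08464759,  0.52963951,  0.21023424]), 'moment': array([-0.00362335, -0.01554732,  0.00676912]), 'grip_force': 0.0, 'grip_width': 85.45375890924016}
```

View pics/top0.png

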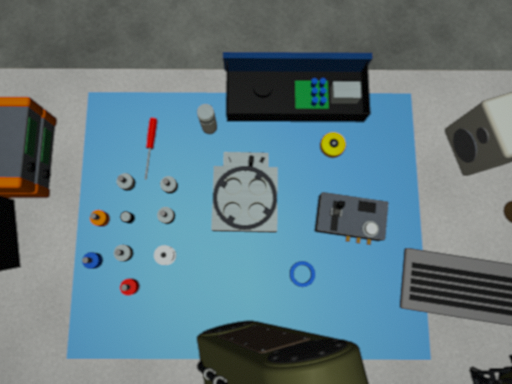

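View pics/side0.png

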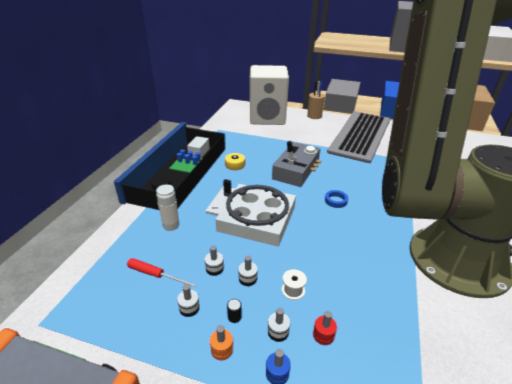

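The top view shows four grey-white posted caps at about (125,181), (168,185), (165,215) and (123,252). The look-alikes are orange (98,218), blue (91,260) and red (129,287), and the plain cap is at (126,217). The nest is at (245,198) with its lug at (263,160). The trip box is at (352,217), with the button at (371,229) and the lever at (337,208).

```bash
cat >> h.py <<'E'
def clusters(c,zlo,zhi,x=(120,760),y=(-480,480),minn=6):
    P=cloud(c); m=(P[...,2]>zlo)&(P[...,2]<zhi)&(P[...,0]>x[0])&(P[...,0]<x[1])&(P[...,1]>y[0])&(P[...,1]<y[1])
    n,l,s,ce=cv2.connectedComponentsWithStats(m.astype(np.uint8),connectivity=4)
    out=[]
    for i in range(1,n):
        if s[i,4]<minn: continue
        Q=P[l==i]; out.append((Q,ce[i],c["image"][l==i].mean(0)))
    return out
E
cat > look.py <<'E'
from h import *
import sys
C={n:cam(n) for n in("top","side")}
for n,c in C.items():
    print(n,"caps z62-85")
    for Q,p,b in clusters(c,62,90,y=(40,460)):
        if len(Q)<400: print(p.round(0),len(Q),"mean",np.mean(Q,0).round(1),"mid",((Q.max(0)+Q.min(0))/2).round(1),"z95",np.percentile(Q[:,2],90).round(1),b.round(0))
    print("lug z>85")
    for Q,p,b in clusters(c,80,115,x=(300,700),y=(-420,150),minn=3): print(p.round(0),len(Q),"mean",np.mean(Q,0).round(1),"mid",((Q.max(0)+Q.min(0))/2).round(1),"z",np.percentile(Q[:,2],[10,90]).round(1))
    for lab,lo,hi in(("collar",54,66),("block",40,50),("trip",54,64)):
        for Q,p,b in clusters(c,lo,hi,x=(200,700),y=(-420,150),minn=60):
            r=cv2.minAreaRect(Q[:,:2].astype(np.float32)); 
            print(lab,p.round(0),len(Q),"z",np.median(Q[:,2]).round(1),"rect",np.round(r[0],1),np.round(r[1],1),round(r[2],1),"circ",[np.round(k,1) for k in cv2.minEnclosingCircle(Q[:,:2].astype(np.float32))])
E
python3 look.py
python3 - <<'E'
import cv2,numpy as np
a=cv2.imread("pics/top0.png");b=cv2.imread("pics/side0.png")
k=lambda i,x,y,w,h:cv2.resize(i[y:y+h,x:x+w],(400,300),interpolation=cv2.INTER_CUBIC)
cv2.imwrite("pics/crop0.png",np.vstack([np.hstack([k(a,200,135,100,110)if 0 else cv2.resize(a[145:241,195:323],(400,300),interpolation=2),cv2.resize(a[175:256,300:408],(400,300),interpolation=2)]),np.hstack([cv2.resize(a[160:304,70:262],(400,300),interpolation=2),cv2.resize(b[140:236,200:328],(400,300),interpolation=2)])]))
E
```

```text
top caps z62-85
[207. 125.] 46 mean [754.1 121.7  76.2] mid [754.8 123.5  75.9] z95 87.9 [73. 78. 75.]
[234. 170.] 13 mean [627.8  44.   63.1] mid [629.4  44.7  63.3] z95 63.8 [67. 65. 60.]
[228. 173.] 13 mean [616.9  60.3  64.2] mid [616.3  59.9  64.8] z95 66.2 [63. 61. 57.]
[222. 180.] 47 mean [596.1  76.3  64. ] mid [597.1  78.1  65.5] z95 66.1 [61. 59. 55.]
[120. 178.] 36 mean [598.9 359.6  73.4] mid [600.3 360.6  71.1] z95 78.2 [112. 111. 106.]
[165. 181.] 33 mean [590.4 234.6  74.3] mid [591.6 235.1  71.8] z95 79.0 [117. 118. 115.]
[214. 192.] 18 mean [561.4  99.6  63.6] mid [562.9  99.8  64.2] z95 65.4 [95. 87. 69.]
[214. 202.] 20 mean [534.8  97.1  63.5] mid [534.5  96.6  63.7] z95 64.4 [75. 71. 65.]
[218. 210.] 9 mean [513.2  86.6  64.3] mid [513.4  87.7  64.2] z95 66.0 [73. 71. 66.]
[162. 213.] 33 mean [501.9 238.9  74.3] mid [502.2 240.   70.8] z95 77.4 [121. 123. 120.]
[220. 215.] 15 mean [498.1  80.2  63.7] mid [499.5  79.3  64.2] z95 64.9 [65. 63. 59.]
[ 93. 216.] 36 mean [493.1 428.1  74.2] mid [493.1 428.8  71.5] z95 78.5 [102. 106. 112.]
[231. 218.] 12 mean [490.3  4
[... 3120 characters left out ...]
64(108.1)]
collar [257. 205.] 865 z 62.8 rect [549.2  15. ] [179.3 180.7] 27.5 circ [array([558.2,  13.1]), np.float64(99.6)]
block [288. 173.] 82 z 44.9 rect [ 509.8 -195.6] [  9.6 105.9] 82.6 circ [array([ 509.5, -197.9]), np.float64(53.0)]
block [246. 215.] 979 z 47.2 rect [570.6  13.8] [187.7 226.9] 89.0 circ [array([561. ,  15.1]), np.float64(137.4)]
block [257. 203.] 796 z 47.3 rect [556.3  -3.2] [151.5 137. ] 41.1 circ [array([552.9,  -0. ]), np.float64(77.9)]
trip [296. 159.] 723 z 61.6 rect [ 498. -286.] [196.  110.5] 81.2 circ [array([ 497.4, -286.5]), np.float64(108.1)]
trip [256. 206.] 643 z 62.2 rect [549.3  15.2] [178.6 181.1] 29.0 circ [array([558.1,  13.7]), np.float64(99.4)]
```

View pics/crop0.png

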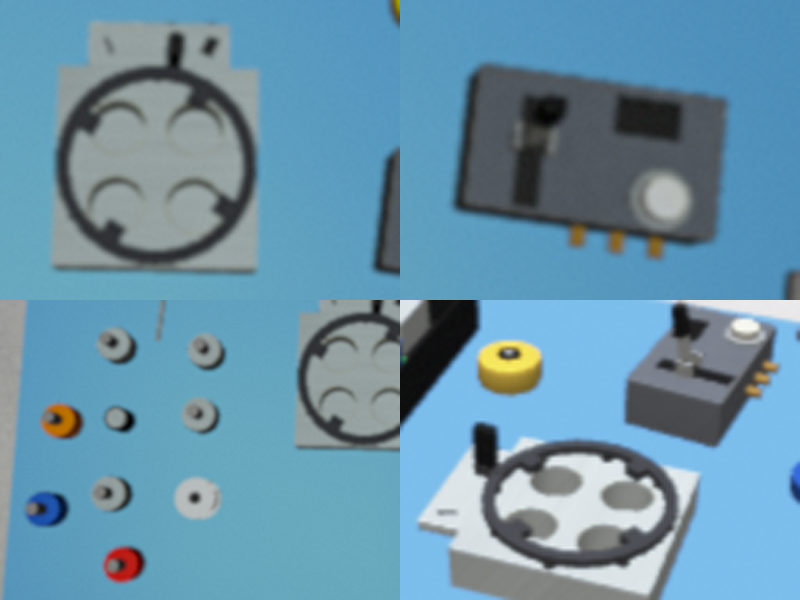

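The crop confirms the choice: four aluminium caps with grey posts, and the look-alikes coloured. The lug sits between the thin open mark on the left and the broad locked mark on the right. The lever stands up and the button is at lower right. Both views agree on post tops (about 77 mm) and the lug top (106–107 mm). Next I refine the nest yaw and turn the collar.

```bash
cat > nest.py <<'E'
from h import *
from scipy.optimize import least_squares
def L(n): return {k:v for k,v in np.load(f"{n}0.npz").items()}
for n in("top","side"):
    c=L(n); P=cloud(c)
    m=(P[...,2]>40)&(P[...,2]<51)&(P[...,0]>420)&(P[...,0]<700)&(P[...,1]>-120)&(P[...,1]<150); Q=P[m]
    for sgn in(1,-1):
        xs=np.arange(462,636,6); y=[]
        for x in xs:
            s=Q[(abs(Q[:,0]-x)<4)]; y.append(np.max(sgn*s[:,1])*sgn if len(s) else np.nan)
        y=np.array(y); ok=np.isfinite(y)&(abs(y-14.5)>85); p=np.polyfit(xs[ok],y[ok],1); print(n,"yedge",sgn,ok.sum(),np.degrees(np.arctan(p[0])).round(2),np.polyval(p,550).round(1))
    ys=np.arange(-70,100,6); x=[]
    for yy in ys: s=Q[abs(Q[:,1]-yy)<4]; x.append(s[:,0].min())
    p=np.polyfit(ys,x,1); print(n,"-x edge",-np.degrees(np.arctan(p[0])).round(2),np.polyval(p,14.5).round(1))
    # pockets: below-top points inside the ring
    m=(P[...,2]<38)&(np.hypot(P[...,0]-549.5,P[...,1]-14.5)<77); 
    k,l,s,ce=cv2.connectedComponentsWithStats(m.astype(np.uint8))
    for i in range(1,k):
        if s[i,4]>30:
            q=P[l==i]; print(n,"pocket",len(q),"min",q.min(0).round(1),"max",q.max(0).round(1))
    # floor-circle check omitted; plate edges
    s=Q[(Q[:,0]>650)&(Q[:,0]<680)]; print(n,"plate y",np.percentile(s[:,1],[1,99]).round(1), "x max",np.percentile(Q[:,0],99.8).round(1))
    # collar ring fit
    m=(P[...,2]>56)&(P[...,2]<67); q=P[m]; r=np.hypot(q[:,0]-549.5,q[:,1]-14.5); q=q[(r>72)&(r<96)]
    a=np.degrees(np.arctan2(q[:,1]-14.5,q[:,0]-549.5)); o=[]
    for t in range(-180,180,10):
        s=q[abs(a-t-5)<5]
        if len(s)>3: o.append(s.mean(0)[:2])
    f=least_squares(lambda v:np.hypot(*(np.array(o)-v[:2]).T)-v[2],[549,14,84],loss="soft_l1").x; print(n,"ring",f.round(1))
E
python3 nest.py
```

```text
top yedge 1 26 -0.95 105.0
top yedge -1 24 -0.41 -76.2
top -x edge -0.99 458.5
top pocket 210 min [570.1  26.8   2.4] max [611.6  74.4  37.2]
top pocket 215 min [567.  -46.5   1.4] max [609.5   0.7  37.2]
top pocket 215 min [499.   26.6   3. ] max [540.   75.4  37. ]
top pocket 224 min [493.8 -43.3   2.5] max [538.7   3.3  35.7]
top plate y [-51.  76.] x max 684.8
top ring [549.2  14.3  83.7]
side yedge 1 29 -0.93 106.3
side yedge -1 14 -0.39 -76.6
side -x edge -1.16 457.6
side pocket 82 min [567.1 -50.2   9.5] max [609.8 -23.1  37.9]
side pocket 102 min [493.7 -50.6   7.6] max [537.8 -26.1  37.8]
side pocket 64 min [569.2  20.    8.6] max [607.4  34.5  36.8]
side pocket 67 min [507.   21.4  14.6] max [539.8  46.4  37.7]
side plate y [-38.5  76.9] x max 683.6
side ring [548.7  16.1  83.7]
```

```bash
cat >> h.py <<'E'
NC=np.array([549.5,14.4]); NY=-0.014
def att(yaw,xy):
    j1=np.arctan2(xy[1],xy[0]); best=min((yaw,yaw+np.pi,yaw-np.pi),key=lambda y:abs(j1+np.pi/2-y)); return down(best)
def sidedown(yaw,xy,flip): return down(yaw+(np.pi if flip else 0))
def turn(a0,a1,z,flip,stop=12,speed=60,r=100,step=0.12):
    """move TCP along arc about nest axis, world angles"""
    n=max(1,int(np.ceil(abs(a1-a0)/step)))
    for a in np.linspace(a0,a1,n+1)[1:]:
        p=[NC[0]+r*np.cos(a),NC[1]+r*np.sin(a),z]
        if bot.servo_line(p,down(a+(np.pi if flip else 0)),speed=speed,until_force=stop): return a,True
    return a1,False
def lug(c):
    for Q,p,b in clusters(c,95,115,x=(600,680),y=(-70,110),minn=3):
        m=Q.mean(0); print("lug",m.round(1),len(Q),"ang rel nest deg",np.degrees(np.arctan2(m[1]-NC[1],m[0]-NC[0])-NY).round(1))
E
python3 - <<'E'
from h import *
a=np.radians(-10); p=[NC[0]+100*np.cos(a),NC[1]+100*np.sin(a)]
flip=True
print(bot.ik(p+[170],down(a+np.pi)))
bot.move_gripper(30)
bot.move_to(p+[190],down(a+np.pi))
print(bot.servo_line(p+[94],speed=80,until_force=8), bot.read_state()["ee_pos"])
r=turn(a,np.radians(21.7+9),94,True); s=bot.read_state(); print(r,s["ft_force"].round(1),s["ee_pos"].round(1),s["clock"])
for n in("top","side"): c=cam(n); lug(c); cv2.imwrite(f"pics/{n}1.png",c["image"])
E
```

```text
[-0.06108808  0.5862337   1.30257072  0.          1.25278823 -1.45735148]
False [648.24296092  -3.00586973  94.60767542]
(np.float64(0.5358160803622591), True) [  4.  -11.    0.1] [639.6  55.3  94.1] 6.6583
lug [653.4  50.9 105.7] 4 ang rel nest deg 20.2
lug [625.4  79.2 103.1] 33 ang rel nest deg 41.3
```

```bash
python3 - <<'E'
from h import *
s=bot.read_state(); p=s["ee_pos"]; print(s["grip_width"],s["ft_force"].round(1))
a=np.arctan2(p[1]-NC[1],p[0]-NC[0])
turn(a,a-np.radians(4),94,True)
p=bot.read_state()["ee_pos"]; bot.servo_line([p[0],p[1],200],speed=150)
bot.move_to([420,200,250],att(0,[420,200]))
for n in("top","side"): c=cam(n); lug(c); cv2.imwrite(f"pics/{n}1.png",c["image"])
E
python3 look.py | grep -v collar
```

```text
30.262013929089434 [  4.2 -10.3  -0.1]
lug [641.3  50.5 104.5] 42 ang rel nest deg 22.3
lug [641.1  54.  103.6] 45 ang rel nest deg 24.2
top caps z62-85
[207. 125.] 44 mean [753.9 121.6  76.8] mid [754.9 123.3  76. ] z95 88.4 [78. 84. 82.]
[231. 169.] 40 mean [627.1  50.5  67.9] mid [625.   51.6  74.5] z95 78.1 [65. 63. 59.]
[225. 174.] 7 mean [614.6  69.7  63.6] mid [613.4  68.6  63.7] z95 65.0 [76. 73. 69.]
[120. 178.] 35 mean [598.9 359.8  73.7] mid [599.9 361.2  72.3] z95 77.4 [124. 124. 118.]
[220. 179.] 13 mean [600.8  81.7  63.6] mid [600.2  81.   63.7] z95 64.8 [77. 74. 69.]
[165. 181.] 33 mean [590.4 234.2  74.6] mid [591.1 234.8  72.1] z95 78.9 [124. 126. 123.]
[216. 187.] 38 mean [576.6  92.3  63.6] mid [576.7  91.7  64.8] z95 65.3 [79. 76. 70.]
[218. 197.] 24 mean [549.7  87.5  64.2] mid [550.   88.5  65.2] z95 66.4 [64. 61. 58.]
[213. 199.] 6 mean [542.5 100.9  63.4] mid [543.  100.8  63.7] z95 64.4 [112. 101.  78.]
[215. 205.] 13 mean [525.2  94.5  63.6] mid [525.9  93.6  64.7] z95 64.3 [83. 80. 73.]
[221. 215.] 20 mean [497.9  78.9  63.4] mid [499.5  79.2  64.3] z95 64
[... 2165 characters left out ...]
(45.4)]
block [257. 203.] 767 z 47.3 rect [553.5  -6.3] [139.7 152.1] 75.2 circ [array([ 5.532e+02, -2.000e-01]), np.float64(78.0)]
block [245. 220.] 767 z 47.2 rect [570.1  45.4] [228.2 127.1] 0.9 circ [array([566.9,  39.8]), np.float64(125.1)]
trip [312. 158.] 97 z 60.9 rect [ 452.4 -290.7] [165.9  20. ] 81.8 circ [array([ 447.2, -290. ]), np.float64(83.1)]
trip [280. 162.] 110 z 61.1 rect [ 548.3 -237.9] [36.6 89.6] 5.4 circ [array([ 541.7, -237.9]), np.float64(45.8)]
trip [260. 190.] 201 z 61.7 rect [561.5 -42.3] [158.4  65.5] 6.9 circ [array([557.8, -12.5]), np.float64(79.2)]
trip [256. 217.] 376 z 62.1 rect [547.1  66.1] [195.3  81.4] 13.5 circ [array([553.8,  38.1]), np.float64(97.6)]
```

View pics/side1.png

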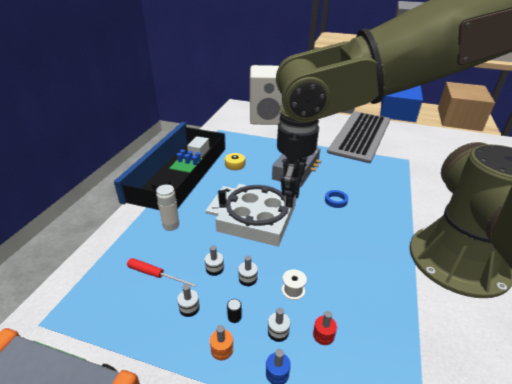

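Lug reads 22.3° from the nest's x axis, so the collar is fully open. The side view shows all caps upright and untouched. Next, pick and place, starting with one cap.

```bash
cat >> h.py <<'E'
def find(guess,rad=60):
    """posted caps near guess by both views: mid of post points"""
    o=[]
    for n in("top","side"):
        for Q,p,b in clusters(cam(n),62,90,x=(guess[0]-rad,guess[0]+rad),y=(guess[1]-rad,guess[1]+rad)):
            if len(Q)<120 and np.ptp(Q[:,0])<30: o.append(((Q.max(0)+Q.min(0))/2)[:2]); print(n,o[-1].round(1),np.percentile(Q[:,2],90).round(1))
    return o
def pocket(i):
    s=[(1,1),(-1,1),(-1,-1),(1,-1)][i]; c,d=np.cos(NY),np.sin(NY)
    return NC+35.5*np.array([c*s[0]-d*s[1],d*s[0]+c*s[1]]), NY+np.arctan2(s[1],s[0])
ZG=64
def pick(xy,yaw=None):
    xy=list(xy); A=att(0 if yaw is None else yaw,xy)
    bot.move_gripper(45,60)
    bot.move_to(xy+[200],A)
    if bot.servo_line(xy+[ZG],speed=150,until_force=8): print("hit",bot.read_state()["ee_pos"])
    bot.move_gripper(10); s=bot.read_state(); print("grip",s["grip_width"],s["grip_force"],s["ee_pos"].round(1))
    bot.servo_line(xy+[200],speed=200); print("lifted w",bot.read_state()["grip_width"])
def place(i):
    p,yaw=pocket(i); p=list(p); A=att(yaw,p)
    bot.servo_line(p+[200],A,speed=250)
    bot.servo_line(p+[ZG+56],speed=150); bot.dwell(.2)
    for dx,dy in[(0,0),(2,0),(-2,0),(0,2),(0,-2),(2,2),(-2,-2),(2,-2),(-2,2)]:
        q=[p[0]+dx,p[1]+dy]
        if dx or dy: bot.servo_line(p+[ZG+49],speed=40); bot.servo_line(q+[ZG+49],speed=40)
        h=bot.servo_line(q+[ZG+6.5],speed=50,until_force=12); s=bot.read_state(); z=s["ee_pos"][2]
        print("place",i,(dx,dy),h,s["ee_pos"].round(1),s["ft_force"].round(1))
        if z<ZG+14: break
    bot.move_gripper(30); e=bot.read_state()["ee_pos"]
    bot.servo_line([e[0],e[1],200],speed=200); print("t",bot.read_state()["clock"])
E
python3 - <<'E'
from h import *
g=np.mean(find([591,235]),0); print(g)
pick(g); place(0)
for n in("top","side"): c=cam(n); cv2.imwrite(f"pics/{n}2.png",c["image"])
c=cv2.imread("pics/side2.png"); cv2.imwrite("pics/c2.png",cv2.resize(c[160:304,170:362],(800,600),interpolation=2))
E
```

```text
top [591.4 235.5] 78.0
side [591.4 234.7] 78.0
[591.41329161 235.0818994 ]
grip 14.313870986722074 58.39296877384186 [591.7 235.2  64.6]
lifted w 14.082402615595736
place 0 (0, 0) True [586.3  49.2  72.6] [-1.1  0.3  5.2]
t 18.0
```

View pics/c2.png

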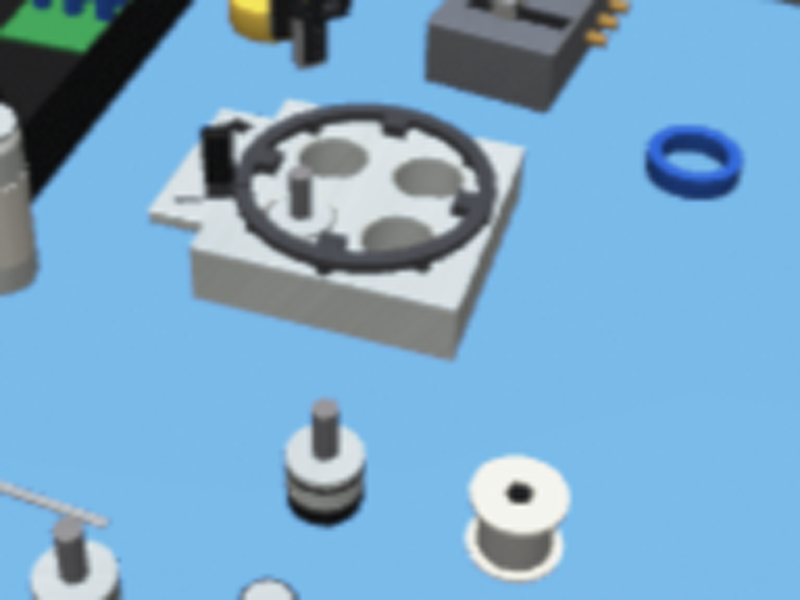

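The first cap is fully down in pocket0: its post stands at crop pixel (300,195), and the TCP rose exactly 8 mm relative to the bench grasp. I'll do the other three, locating each one again just before its grasp.

```bash
python3 - <<'E'
from h import *
for g0,i in(([501.8,240],1),([396,355],2),([599.7,361],3)):
    o=find(g0,55); 
    if len(o)!=2 or np.ptp(np.array(o),0).max()>4: print("check",o,i); break
    pick(np.mean(o,0)); 
    if bot.read_state()["grip_width"]<10: print("missed"); break
    place(i)
bot.move_to([420,-100,300],att(0,[420,-100]))
for n in("top","side"): c=cam(n); cv2.imwrite(f"pics/{n}3.png",c["image"])
a=cv2.imread("pics/side3.png"); b=cv2.imread("pics/top3.png")
cv2.imwrite("pics/c3.png",np.vstack([cv2.resize(a[160:280,140:460],(800,300),interpolation=2),cv2.resize(b[130:310,70:550],(800,300),interpolation=2)]))
E
```

```text
top [502.3 239.2] 78.1
side [501.4 238.9] 78.2
grip 14.347064940446396 58.404369950294495 [502.2 239.2  64.7]
lifted w 14.242153616786124
place 1 (0, 0) True [514.2  50.4  72.7] [-1.2  1.1  6.6]
t 26.3333
top [395.2 356.4] 79.4
side [395.6 354.9] 77.9
grip 14.570826556626724 58.51500928401947 [395.7 355.8  64.5]
lifted w 14.32660796678643
place 2 (0, 0) True [514.  -20.7  72.5] [-0.8  0.2  6.5]
t 35.625
top [599.7 361.2] 78.3
side [599.2 360.3] 77.9
grip 14.431000042033792 58.388893604278564 [599.7 360.9  64.7]
lifted w 14.2677666218837
place 3 (0, 0) True [584.3 -21.6  72.7] [-1.5  0.1  6.1]
t 44.3917
```

View pics/c3.png

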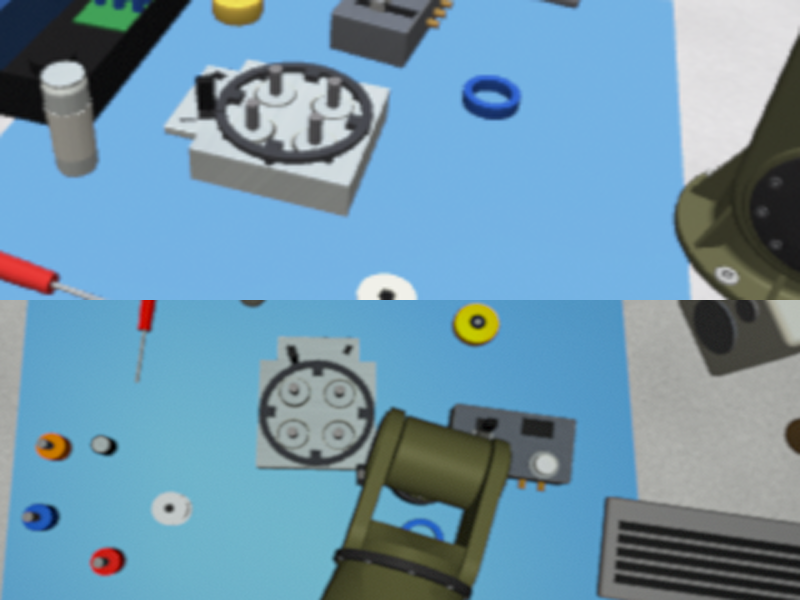

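All four posts stand in the pockets, and the only ones left on the bench are the coloured look-alikes and the plain cap. Now I lock the collar.

```bash
python3 - <<'E'
from h import *
a=np.radians(21.6); p=[NC[0]+100*np.cos(a),NC[1]+100*np.sin(a)]
bot.move_gripper(30)
bot.move_to(p+[200],down(a+np.pi))
print(bot.servo_line(p+[94],speed=100,until_force=8))
r=turn(a,np.radians(-23.3-10),94,True); s=bot.read_state(); e=s["ee_pos"]; b=np.arctan2(e[1]-NC[1],e[0]-NC[0]); print(r,s["ft_force"].round(1),np.degrees(b))
turn(b,b+np.radians(4),94,True)
e=bot.read_state()["ee_pos"]; bot.servo_line([e[0],e[1],200],speed=200)
bot.move_to([380,150,300],att(0,[380,150]))
for n in("top","side"):
    c=cam(n); lug(c); cv2.imwrite(f"pics/{n}4.png",c["image"])
    for Q,pp,bb in clusters(c,72,92,x=(480,620),y=(-60,90),minn=4): print(n,"post",((Q.max(0)+Q.min(0))/2).round(1),np.percentile(Q[:,2],90).round(1))
    P=cloud(c)
    for lab,lo,hi in(("btn",69,80),("lever",80,130)):
        for Q,pp,bb in clusters(c,lo,hi,x=(400,600),y=(-400,-180),minn=4): print(n,lab,pp.round(0),len(Q),"mean",Q.mean(0).round(1),"mid",((Q.max(0)+Q.min(0))/2).round(1),"max",Q.max(0).round(1),"min",Q.min(0).round(1))
print(bot.read_state()["clock"])
E
```

```text
False
(np.float64(-0.5811946409141117), True) [5.2 8.4 1.6] -28.24328807508001
lug [639.9 -25.4 104.2] 44 ang rel nest deg -23.0
top post [586.7  49.   82.3] 86.7
top post [583.7 -21.4  81.8] 85.9
top post [513.3  50.9  83.3] 86.4
top post [511.2 -20.1  81. ] 86.4
top btn [331. 211.] 13 mean [ 508.9 -224.6   74.4] mid [ 509.  -225.4   74.6] max [ 517.7 -222.5   78.4] min [ 500.4 -228.4   70.8]
top btn [335. 212.] 9 mean [ 507.6 -236.6   74.4] mid [ 509.4 -237.1   74. ] max [ 514.9 -232.4   78.5] min [ 503.9 -241.8   69.5]
top btn [340. 213.] 13 mean [ 504.1 -250.    74.4] mid [ 503.8 -250.1   73.7] max [ 512.2 -247.7   78. ] min [ 495.3 -252.6   69.4]
top btn [370. 228.] 110 mean [ 462.2 -331.3   73.8] mid [ 461.9 -332.    74.1] max [ 477.1 -316.6   79.1] min [ 446.8 -347.3   69.1]
top lever [338. 208.] 45 mean [ 513.2 -236.6  108.4] mid [ 515.7 -238.1  104.6] max [ 525.9 -230.1  128.8] min [ 505.6 -246.    80.3]
lug [639.3 -22.9 103.3] 43 ang rel nest deg -21.7
side post [583.6 -21.   80.4] 86.2
side post [511.1 -18.6  80. ] 86.2
side post [587.4  49.4  80.3] 86.4
side post [513.4  51.5  79.4] 85.6
side btn [308. 148.] 23 mean [ 467.9 -327.7   74.4] mid [ 468.3 -332.    74.1] max [ 476.4 -317.2   78.5] min [ 460.2 -346.8   69.6]
side btn [292. 159.] 34 mean [ 505.9 -236.1   75.1] mid [ 506.2 -237.    74.8] max [ 517.5 -220.6   79.9] min [ 495.  -253.5   69.7]
side lever [290. 150.] 65 mean [ 515.5 -235.6  108. ] mid [ 517.2 -238.5  105.6] max [ 526.9 -229.5  129.9] min [ 507.6 -247.5   81.4]
55.425
```

The collar is locked: the lug reads about −22.5° and the post tops sit at about 85 mm. The trip box is centred at (499.3,−287.1) with yaw −8.3°, and the button point predicted from that frame matches the measured (462,−332,74). Next I press the button.

```bash
cat >> h.py <<'E'
TC=np.array([499.3,-287.1]); TY=np.radians(-8.3)
def trip(x,y): c,s=np.cos(TY),np.sin(TY); return [TC[0]+c*x-s*y,TC[1]+s*x+c*y]
def lever():
    for n in("top","side"):
        c=cam(n); cv2.imwrite(f"pics/{n}L_{int(bot.read_state()['clock']*10)}.png",c["image"])
        for Q,pp,bb in clusters(c,80,135,x=(380,600),y=(-290,-190),minn=4):
            d=Q.mean(0)[:2]-TC; print(n,"lever z",Q[:,2].mean().round(1),Q[:,2].max().round(1),"box x",(np.cos(TY)*d[0]+np.sin(TY)*d[1]).round(1),"y",(-np.sin(TY)*d[0]+np.cos(TY)*d[1]).round(1),len(Q))
E
python3 - <<'E'
from h import *
b=trip(-30,-50); print(b,bot.tip_reach)
bot.move_gripper(0,40); A=att(TY,b)
bot.move_to(b+[180],A); bot.servo_line(b+[100],speed=120); bot.dwell(.2)
h=bot.servo_line(b+[83],speed=25,until_force=12); s=bot.read_state(); print(h,s["ee_pos"].round(1),s["ft_force"].round(1))
bot.dwell(.6); s=bot.read_state(); print(s["ee_pos"].round(1),s["ft_force"].round(1))
lever()
bot.servo_line(b+[180],speed=120); bot.move_to([420,-60,300],att(TY,[420,-60])); lever(); print(bot.read_state()["clock"])
E
```

```text
[np.float64(462.3964162778822), np.float64(-332.2456034234193)] 19.0
False [ 462.5 -332.3   83.1] [ 0.1 -0.2  4.1]
[ 462.5 -332.3   83.1] [ 1.8 -0.5  4.5]
top lever z 91.5 101.6 box x -58.3 y 51.3 91
side lever z 131.5 133.6 box x -27.2 y -5.3 7
side lever z 128.7 134.6 box x -40.6 y -6.9 4
side lever z 90.6 100.9 box x -59.9 y 53.4 56
top lever z 91.5 101.6 box x -58.2 y 51.3 92
side lever z 90.5 102.2 box x -60.0 y 53.8 57
63.7083
```

The lever dropped, with its grip at box x ≈ −58 as expected. I'll grip it and carry it up along its arc.

```bash
python3 - <<'E'
from h import *
def g(phi,r=67): # phi from vertical, + back
    return trip(r*np.sin(phi),50.5)+[52+r*np.cos(phi)+2]
p=g(0.2-1.25); A=att(TY,p)
bot.move_gripper(45,20); bot.move_to(p[:2]+[190],A)
print(bot.servo_line(p,speed=100,until_force=8)); bot.move_gripper(12,20); s=bot.read_state(); print(s["grip_width"],s["ee_pos"].round(1),s["ft_force"].round(1))
for f in np.linspace(-1.05,0.17,9)[1:]:
    h=bot.servo_line(g(f),speed=70,until_force=25)
    if h: print("force",f,bot.read_state()["ft_force"]); break
s=bot.read_state(); print(s["grip_width"],s["ee_pos"].round(1),s["ft_force"].round(1))
bot.move_gripper(45); bot.dwell(.3)
e=s["ee_pos"]; bot.servo_line([e[0],e[1],210],speed=120)
bot.move_to([380,-60,320],att(TY,[380,-60])); bot.dwell(.3); lever()
for n in("top","side"):
    c=cam(n); lug(c); cv2.imwrite(f"pics/{n}5.png",c["image"])
    for Q,pp,bb in clusters(c,72,92,x=(480,620),y=(-60,90),minn=4): print(n,"post",((Q.max(0)+Q.min(0))/2).round(1),np.percentile(Q[:,2],90).round(1))
print(bot.read_state()["clock"])
E
```

```text
False
17.433109335946877 [ 449.  -230.5   88.1] [ -5.3 -15.1   1.3]
17.401337898550498 [ 518.2 -240.7  121. ] [ -0.  -13.5   0.8]
top lever z 113.0 135.0 box x 7.3 y 52.2 52
top lever z 133.9 134.6 box x 15.7 y 49.4 4
top lever z 132.4 133.5 box x 14.4 y 42.4 4
side lever z 110.4 134.9 box x 9.0 y 53.3 74
lug [640.2 -25.4 105. ] 42 ang rel nest deg -22.9
top post [586.7  49.   79.2] 86.0
top post [583.1 -21.4  79.7] 86.2
top post [514.   51.   81.8] 86.0
top post [511.  -20.1  80.1] 85.8
lug [639.3 -23.1 103.4] 42 ang rel nest deg -21.9
side post [583.4 -20.5  80.3] 86.4
side post [510.7 -18.9  79.5] 86.6
side post [587.1  49.2  79.8] 86.1
side post [513.2  52.3  80.3] 86.2
73.5417
```

View pics/side5.png

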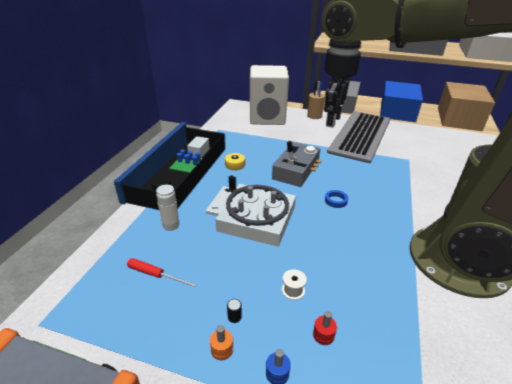

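The lever stands at (290,147), as it did at the start. The lug is at its locked mark (232,184), the four posts are seated, the bystanders are untouched and the robot is clear. I'll hand the job in.

```bash
python3 -c "
from h import *
print(bot.finish_job())"
```

```text
the job is handed in; nothing more can be done
None
```

I handed the job in at about 74 s, with no verdict returned: the last pictures show all four posted capacitors seated, the collar locked, the lever back up after its test drop, and the bystanders where they were.

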